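Show which laptop fan is dead and which spare replaces it

ROBOT

A 6-joint arm with a two-finger parallel gripper is mounted at the origin on the work surface. World frame = base frame: x ahead of the robot, y to its left, z up, the work surface at z = 0. Lengths are in mm, angles in rad, forces in N, time in s.
With the tool pointing down it reaches from about 350 to 875 mm from the base axis. Payload 4.2 kg.
Tool frame: the origin (TCP) lies between the finger pads, 19 mm behind the fingertips; this is the grasp point; z points along the fingers, y is the line along which they close (so a half turn about z gives the same grasp; the last joint's range is limited). The gripper opens to 85 mm and grips with 20 to 120 N. Pads are 22 mm wide; open, the fingers measure 114 mm over their backs; the gripper's body (76 mm by 85 mm) begins 54 mm behind the grasp point. The pads swing forward as they close: fully open they stand 13 mm farther back than shut.
Start: joints at [-1.045, 0.385, 0.008, 0, -1.194, -0.259], TCP at [164.795, -602.861, 250.012] pointing down, gripper open.
Joint ranges: [-3.14, 3.14], [-1.21, 2.06], [-1.07, 1.41], [-3.16, 2.05], [-2.99, -0.16], [-3.1, 3.1]. Speed limits (rad/s): [2.79, 2.79, 3.14, 3.14, 3.14, 3.14].

INTERFACE

Orientations are given as a unit quaternion [x, y, z, w].
In Python, from bench import monitor, get_image, camera_info, job_done gives the robot as it stands.
- The arm moves only by the tool send_rows, never from a script. Its argument "series" is a list of rows, each a list of 3 entries, a list of its own where there are three numbers: the shift along the tool's x, y, z in mm, then the turn, a rotation vector about the tool's x, y, z in rad, then the finger opening in mm, from 0 to 85.4. A call has 1 to 8 rows; each row shifts and turns the commanded pose from where the row before left it, along the tool's axes as they then stand; what a row does not reach is not made up. A row lasts 1/10 s, in which the tool goes at most 50 mm and 8.59 degrees, less where a joint would pass 70% of its speed; a pose out of reach is approached as far as the arm can. A call with a gripper value outside its range is refused whole. The fingers move at their own pace and stop on an object; the grip force is fixed at half the most. Time passes only in rows, so rows that do not move let the fingers close. It gives the time, the measured TCP pose, the force, the opening and the grip force at its end, in the units of the state.
- monitor.read_state(): the state, without advancing time (a new reading comes with each control period).
- get_image(name): name is "side" or "top"; returns the picture (384x512x3 uint8, red, green, blue); there is no depth.
- camera_info(name): a dict with "intrinsics" (3x3 intrinsics, pixels), "R" (3x3) and "t" (3): a world point X has camera coordinates R X + t. Camera axes: x right, y down, z forward; pixel columns grow to the right and rows downward; lengths in mm; the calibration is good to about 2 mm. A picture is of the moment at which its call begins. camera_info takes no time and is no camera call.
- job_done(): hands the job in; it is judged then, once.
The state is a dict: "clock": time; "joints": joint angles; "joint_vel": joint speeds; "joint_efforts": joint torques, N m; "position": TCP position; "ee_rot": TCP orientation; "contact_force": force on the tool from outside, world axes, zero at the start; "wrist_torque": the same for the moment, N m; "gripper_width": finger opening in mm; "grasp_force": force on a finger pad.
Only numpy, scipy, OpenCV 4.12 (cv2) and the standard library are available. Lean on these libraries where they do the work, as an engineer would, in place of code of your own. Each camera call takes 0.05 s, during which the arm holds its last target. There are 200 camera calls.

TASK

Show the apprentice which part to change: point straight down at the middle of the smaller of the two fans in the open laptop, with the fingertips one to three centimetres above it, and stay there for two seconds; then do the same over the spare on the mat that is the same size, and finish while still pointing at it. Touch nothing at all, and go across well above everything (10 cm or more) so that you never seem to point at any other fan.

Things in the scene. Friction and masses are not known exactly. Their poses are not given: they have to be found in the camera images.
- laptop: open laptop base, cover off, fixed, 200 mm (its x) by 280 mm (its y), rim 18 mm high; battery in its near half, two fans in its far half (40 mm beyond its centre, 85 mm to either side, either way round), copper heat pipes between them. Origin: centre of its underside. It stands to the robot's left or right, the mat on the other side
- fan_small: flat square blower fan, black housing 42 x 42 mm, 12 mm high, with a round inlet and an impeller on top; origin: centre of its underside (its top centre is the point fan_small_top). The smaller of the two fans fixed in the laptop: this is the dead one. Its top stands 26 mm above the bench
- fan_small_top (a point): centre of the top face of the laptop's smaller fan, on its hub, 26 mm above the bench; z up
- fan_large: flat square blower fan, black housing 66 x 66 mm, 12 mm high, with a round inlet and an impeller on top; origin: centre of its underside (its top centre is the point fan_large_top). The larger of the two fans fixed in the laptop, a good one; top 26 mm above the bench
- fan_large_top (a point): centre of the top face of the laptop's larger fan, 26 mm above the bench; z up
- mat: rubber mat 260 mm (its own x) by 190 mm (its own y), 3 mm thick, fixed; three loose spare fans of different sizes lie on it in a row along its x, 85 mm apart, in any order. Origin: centre of its underside
- spare_small: flat square blower fan, black housing 42 x 42 mm, 12 mm high, with a round inlet and an impeller on top; origin: centre of its underside (its top centre is the point spare_small_top). Loose spare on the mat, the smallest of the three, 25 g: the match for the dead fan
- spare_small_top (a point): centre of the top face of the smallest spare, on its hub, 15 mm above the bench; z up
- spare_medium: flat square blower fan, black housing 54 x 54 mm, 12 mm high, with a round inlet and an impeller on top; origin: centre of its underside (its top centre is the point spare_medium_top). Loose spare on the mat, the middle size, fits nothing here
- spare_medium_top (a point): centre of the top face of the middle spare, 15 mm above the bench; z up
- spare_large: flat square blower fan, black housing 66 x 66 mm, 12 mm high, with a round inlet and an impeller on top; origin: centre of its underside (its top centre is the point spare_large_top). Loose spare on the mat, the largest
- spare_large_top (a point): centre of the top face of the largest spare, 15 mm above the bench; z up
- screwdriver: loose screwdriver 170 mm long lying on the mat beside the row of spares, to be left alone; lies along its own x, handle to -x, no thicker than 30 mm; origin under its middle
- jar: loose screw jar with a white cap, 48 mm across, 55 mm high, standing on the bench beyond the work, to be left alone; origin: centre of its underside
- tape: loose roll of black tape lying flat on the bench beyond the work, 64 mm across, 20 mm high, to be left alone; origin: centre of its underside

How it is judged:
By the outcome, as a careful person would: the job done as asked, in the order asked, and still so for the second after the job is handed in, with the robot touching nothing.
It also fails if it takes over 38 s, if anything falls off the work surface, if the arm or the gripper's body presses on something with over 40 N, if the wrist force passes 120 N, or if a joint passes its speed limit or range.

## Working session

There is one attempt and no reset: what is moved stays moved. The work goes in short steps, Python scripts to look and compute and a tool call to move; the robot and the scene stay as the last step left them, time stands still between calls to the robot, and variables do not carry over. Pictures are saved under pics/ and viewed, at most 10 in all, crops included, and the job is handed in when it is done.

Besides the shell and the picture viewer there is one more tool, called after ">>>" as name(argument=value, ...) on one line, values as JSON. send_rows: Moves the arm, as the interface text tells. Its arguments: {"type":"object","properties":{"series":{"type":"array"}},"required":["series"]}

```bash
mkdir -p pics; python3 - <<'E'
from bench import monitor,get_image,camera_info
import cv2
for n in("top","side"):
    cv2.imwrite(f"pics/{n}0.png",get_image(n)[:,:,::-1]); c=camera_info(n); print(n,c)
s=monitor.read_state(); print(s)
E
```

```text
top {'intrinsics': array([[369.68766822,   0.        , 252.93620752],
       [  0.        , 369.68766822, 188.41219097],
       [  0.        ,   0.        ,   1.        ]]), 'R': array([[ 5.48669660e-03, -9.99556805e-01, -2.92590069e-02],
       [-9.81247171e-01,  2.56084860e-04, -1.92753531e-01],
       [ 1.92675596e-01,  2.97678979e-02, -9.80810882e-01]]), 't': array([ 10.8283717 , 620.63808554, 791.25163024])}
side {'intrinsics': array([[468.00472848,   0.        , 254.86866756],
       [  0.        , 468.00472848, 190.4109463 ],
       [  0.        ,   0.        ,   1.        ]]), 'R': array([[ 0.99121002, -0.13187712,  0.01054105],
       [-0.06445711, -0.55097497, -0.83202877],
       [ 0.11553342,  0.82403581, -0.55463233]]), 't': array([-621.88877138,   94.22659748,  921.97504386])}
{'clock': 0.1, 'joints': array([-1.04538048e+00,  3.85447913e-01,  6.77906672e-03, -4.28739045e-04,
       -1.19401340e+00, -2.58610106e-01]), 'joint_vel': array([-0.00158427, -0.00148979,  0.00470145,  0.00317698,  0.00086984,
       -0.00123016]), 'joint_efforts': array([-6.08446226e-04, -3.93319881e+01,  1.88929367e+01,  4.19798300e+00,
       -2.61619258e-03,  9.91402885e-06]), 'position': array([ 164.67788106, -602.4133199 ,  249.05752724]), 'ee_rot': array([-1.32929119e-01,  9.91125078e-01,  9.47552542e-04, -1.76113907e-04]), 'contact_force': array([ 0.03192415, -0.02580042, -0.63229559]), 'wrist_torque': array([-0.03777613,  0.05217145, -0.03372152]), 'grasp_force': 0.0, 'gripper_width': 85.30033860614192}
```

View pics/top0.png

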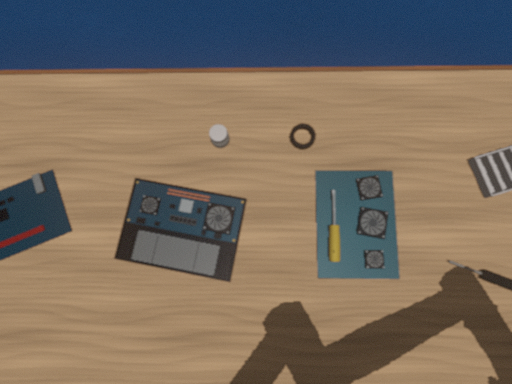

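View pics/side0.png

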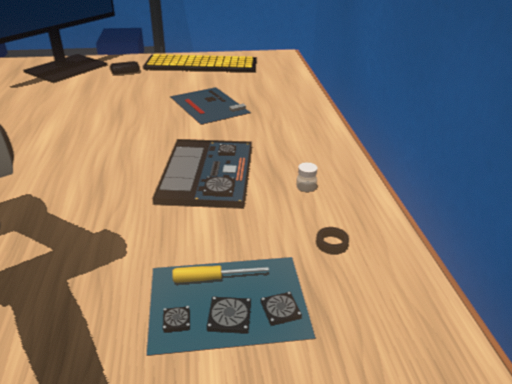

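The top view shows the laptop on the left, with its small fan near (150,204) and its large fan near (218,218). The mat is on the right: small spare near (375,259), large (372,223), medium (370,187). The side view agrees, with the small spare at (176,318) and the laptop's small fan at (227,149).

```bash
cat > h.py <<'E'
import numpy as np,cv2
from bench import monitor,get_image,camera_info
def ray(n,p,z):
    c=camera_info(n);R=c["R"];o=-R.T@c["t"];d=R.T@np.linalg.solve(c["intrinsics"],[*p,1]);return o+d*(z-o[2])/d[2]
def proj(n,X):
    c=camera_info(n);q=c["intrinsics"]@(c["R"]@np.array(X)+c["t"]);return q[:2]/q[2]
def tri(p,q):
    P=[camera_info(n)["intrinsics"]@np.c_[camera_info(n)["R"],camera_info(n)["t"]] for n in("top","side")]
    X=cv2.triangulatePoints(*P,np.array(p,float),np.array(q,float));return (X[:3]/X[3]).ravel()
E
python3 - <<'E'
from h import *
im={n:cv2.imread(f"pics/{n}0.png") for n in("top","side")}
pts={"fan_small":(150,204,227,149,26),"fan_large":(218,218,218,185,26),"sp_small":(375,259,176,318,15),"sp_large":(372,223,230,313,15),"sp_med":(370,187,281,307,15)}
tiles=[]
for k,(u,v,a,b,z) in pts.items():
    print(k,ray("top",(u,v),z).round(1),ray("side",(a,b),z).round(1),tri((u,v),(a,b)).round(1))
    if "small" in k:
        for n,c in(("top",(u,v)),("side",(a,b))):
            x,y=c;t=im[n][y-20:y+21,x-20:x+21];tiles.append(cv2.resize(t,(287,287),interpolation=cv2.INTER_NEAREST))
            # dark neutral housing mask blob (grey = low saturation)
            g=im[n].astype(int);m=((g.max(2)-g.min(2))<18).astype(np.uint8)
            w=np.zeros_like(m);w[y-14:y+15,x-14:x+15]=m[y-14:y+15,x-14:x+15]
            cs,_=cv2.findContours(w,0,2);cc=max(cs,key=cv2.contourArea)
            print(n,cv2.minAreaRect(cc))
cv2.imwrite("pics/c.png",np.vstack([np.hstack(tiles[:2]),np.hstack(tiles[2:])]))
E
```

```text
fan_small [589.3 260.4  26. ] [589.6 252.9  26. ] [590.2 262.   21. ]
top ((149.70484924316406, 204.5438995361328), (19.4862060546875, 18.648090362548828), 12.094757080078125)
side ((226.79794311523438, 148.44537353515625), (27.971118927001953, 13.894744873046875), 2.602562189102173)
fan_large [556.   95.9  26. ] [555.9  88.6  26. ] [556.4  96.5  20.9]
sp_small [ 462.6 -270.4   15. ] [ 464.7 -273.2   15. ] [ 463.8 -271.1   12.5]
top ((374.0, 259.0), (18.0, 20.0), 90.0)
side ((175.565185546875, 319.18426513671875), (24.46074676513672, 28.49013328552246), 84.5596694946289)
sp_large [ 546.2 -268.2   15. ] [ 550.5 -273.5   15. ] [ 549.2 -269.5   10.4]
sp_med [ 632.9 -268.2   15. ] [ 634.2 -271.1   15. ] [ 634.2 -269.    12.6]
```

View pics/c.png

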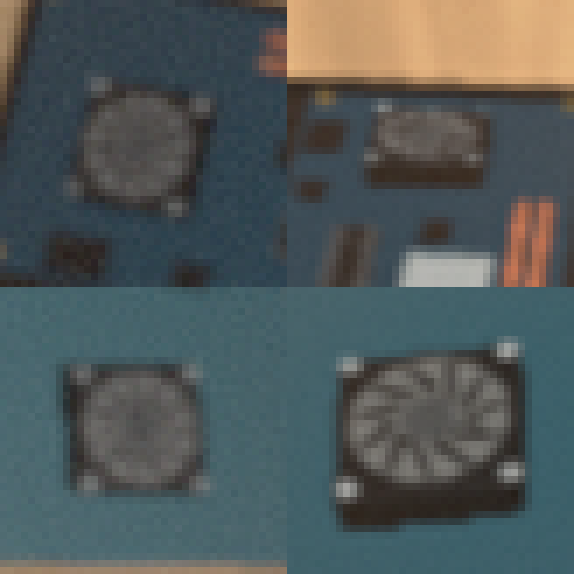

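The crops (scale 7) show the screw corners clearly. The top-face centres are: laptop small fan at top (149.3,204.2) and side (226.6,147.5); small spare at top (374.6,258.7) and side (175.7,316.4).

```bash
python3 - <<'E'
from h import *
for p,q,z in(((149.3,204.2),(226.6,147.5),26),((374.6,258.7),(175.7,316.4),15)):
    print(ray("top",p,z).round(1),ray("side",q,z).round(1),tri(p,q).round(1))
from scipy.spatial.transform import Rotation as Ro
s=monitor.read_state();R=Ro.from_quat(s["ee_rot"]).as_matrix();print(R.round(4))
print(R.T@(np.array([590,261,250])-s["position"]))
E
```

```text
[588.9 262.1  26. ] [589.3 261.   26. ] [589.2 262.3  25.2]
[ 463.3 -269.5   15. ] [ 464.2 -269.9   15. ] [ 463.8 -269.6   14.6]
[[-9.647e-01 -2.635e-01 -6.000e-04]
 [-2.635e-01  9.647e-01  1.800e-03]
 [ 1.000e-04  1.900e-03 -1.000e+00]]
[-6.37799623e+02  7.20828585e+02  3.83214526e-01]
```

>>> send_rows(series=[[[0,0,0],[0,0,0],0],[[0,0,0],[0,0,0],0],[[0,0,0],[0,0,0],0],[[0,0,0],[0,0,0],0],[[0,0,0],[0,0,0],0],[[0,0,0],[0,0,0],0],[[0,0,0],[0,0,0],0],[[0,0,0],[0,0,0],0]])

```text
clock: 0.9
position: [164.8, -602.8, 250.0]
ee_rot: [-0.133, 0.991, 0.0, 0.0]
contact_force: [0.5, -0.6, -0.2]
gripper_width: 0.0
grasp_force: 0.0
```

>>> send_rows(series=[[[-13,15,0],[0,0,0],0],[[-26,30,0],[0,0,0],0],[[-26,30,0],[0,0,0],0],[[-26,30,0],[0,0,0],0],[[-26,30,0],[0,0,0],0],[[-26,30,0],[0,0,0],0],[[-26,30,0],[0,0,0],0],[[-26,30,0],[0,0,0],0]])

```text
clock: 1.7
position: [294.0, -333.0, 250.3]
ee_rot: [-0.133, 0.991, -0.0, 0.0]
contact_force: [0.6, -0.6, 0.4]
gripper_width: 0.1
grasp_force: 0.0
```

>>> send_rows(series=[[[-26,30,0],[0,0,0],0],[[-26,30,0],[0,0,0],0],[[-26,30,0],[0,0,0],0],[[-26,30,0],[0,0,0],0],[[-26,30,0],[0,0,0],0],[[-26,30,0],[0,0,0],0],[[-26,30,0],[0,0,0],0],[[-26,30,0],[0,0,0],0]])

```text
clock: 2.5
position: [431.4, -46.4, 250.5]
ee_rot: [-0.133, 0.991, 0.0, 0.001]
contact_force: [0.7, 0.1, 0.2]
gripper_width: 0.1
grasp_force: 0.0
```

>>> send_rows(series=[[[-28,31,0],[0,0,0],0],[[-28,31,0],[0,0,0],0],[[-28,31,0],[0,0,0],0],[[-28,31,0],[0,0,0],0],[[-28,31,0],[0,0,0],0],[[-28,31,0],[0,0,0],0],[[-28,31,0],[0,0,0],0],[[-28,31,0],[0,0,0],0]])

```text
clock: 3.3
position: [582.2, 251.9, 250.1]
ee_rot: [-0.133, 0.991, 0.0, 0.0]
contact_force: [0.3, -0.7, 0.7]
gripper_width: 0.1
grasp_force: 0.0
```

>>> send_rows(series=[[[-9.4,8,0],[0,0,0],0],[[0,0,0],[0,0,0],0],[[0,0,0],[0,0,0],0]])

```text
clock: 3.6
position: [588.1, 259.8, 249.7]
ee_rot: [-0.133, 0.991, -0.0, -0.001]
contact_force: [0.1, -0.2, 1.4]
gripper_width: 0.2
grasp_force: 0.0
```

```bash
python3 - <<'E'
from h import *
for n in("top","side"): cv2.imwrite(f"pics/{n}1.png",get_image(n)[:,:,::-1])
p=monitor.read_state()["position"];print(p)
t=[]
for n in("top","side"):
    q=proj(n,p-[0,0,19]).round(0).astype(int);print(n,q,proj(n,p),proj(n,p-[0,0,32]))
    im=cv2.imread(f"pics/{n}1.png");x,y=np.maximum(q,50);t.append(cv2.resize(im[y-50:y+50,x-50:x+50],(400,400)))
cv2.imwrite("pics/c1.png",np.hstack(t))
E
```

```text
[588.12951205 259.16738556 250.41363508]
top [117 188] [113.01655369 185.82585019] [119.80340593 189.20871486]
side [224  69] [223.89068852  60.80238858] [224.25280879  74.44025481]
```

View pics/c1.png

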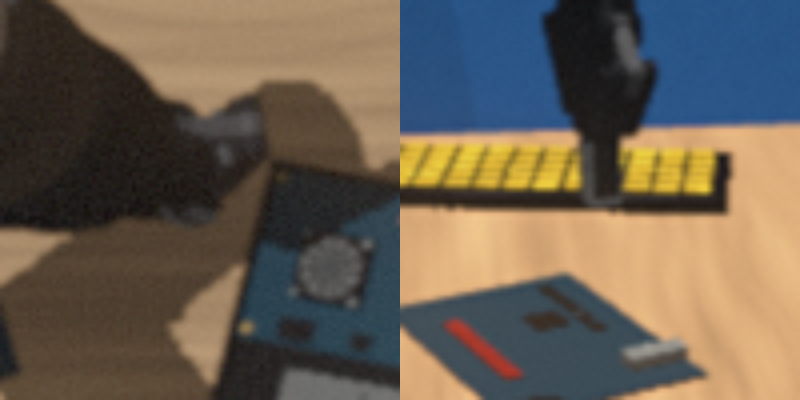

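The side view shows the closed fingertips at the predicted pixel, about 19 mm below the TCP. Next I descend over the laptop's small fan.

>>> send_rows(series=[[[-1.6,2,15],[0,0,0],0],[[0,0,30],[0,0,0],0],[[0,0,30],[0,0,0],0],[[0,0,30],[0,0,0],0],[[0,0,30],[0,0,0],0],[[0,0,20],[0,0,0],0],[[0,0,15],[0,0,0],0],[[0,0,10],[0,0,0],0]])

```text
clock: 4.5
position: [589.0, 261.4, 69.4]
ee_rot: [-0.132, 0.991, -0.0, -0.001]
contact_force: [0.1, 0.1, -0.2]
gripper_width: 0.0
grasp_force: 0.0
```

>>> send_rows(series=[[[0,0,5],[0,0,0],0],[[0,0,0],[0,0,0],0],[[0,0,0],[0,0,0],0]])

```text
clock: 4.8
position: [590.1, 262.9, 66.1]
ee_rot: [-0.133, 0.991, 0.0, 0.001]
contact_force: [0.5, -0.6, 0.5]
gripper_width: 0.1
grasp_force: 0.0
```

```bash
python3 - <<'E'
from h import *
print(monitor.read_state()["position"])
p=monitor.read_state()["position"]
t=[]
for n in("top","side"):
    im=get_image(n)[:,:,::-1].copy();q=proj(n,p-[0,0,19]).astype(int);print(q)
    x,y=np.maximum(q,40);t.append(cv2.resize(im[y-40:y+40,x-40:x+40],(400,400)))
cv2.imwrite("pics/c2.png",np.hstack(t))
E
```

```text
[590.10409466 262.89382397  66.06661428]
[146 202]
[226 139]
```

View pics/c2.png

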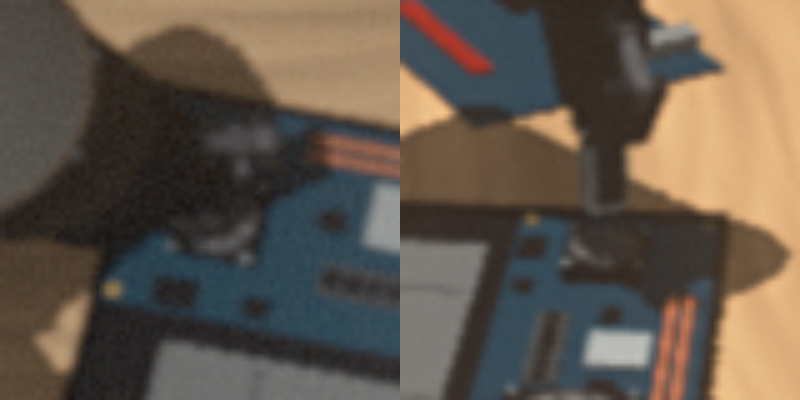

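The side crop shows the tip just above the small fan and centred over it. I'll hold here for 2.4 s.

>>> send_rows(series=[[[0,0,0],[0,0,0],0],[[0,0,0],[0,0,0],0],[[0,0,0],[0,0,0],0],[[0,0,0],[0,0,0],0],[[0,0,0],[0,0,0],0],[[0,0,0],[0,0,0],0],[[0,0,0],[0,0,0],0],[[0,0,0],[0,0,0],0]])

```text
clock: 5.7
position: [589.6, 262.7, 65.0]
ee_rot: [-0.133, 0.991, -0.0, -0.0]
contact_force: [-0.5, -0.0, -0.4]
gripper_width: -0.2
grasp_force: 0.0
```

>>> send_rows(series=[[[0,0,0],[0,0,0],0],[[0,0,0],[0,0,0],0],[[0,0,0],[0,0,0],0],[[0,0,0],[0,0,0],0],[[0,0,0],[0,0,0],0],[[0,0,0],[0,0,0],0],[[0,0,0],[0,0,0],0],[[0,0,0],[0,0,0],0]])

```text
clock: 6.5
position: [589.6, 262.8, 65.0]
ee_rot: [-0.133, 0.991, 0.0, -0.0]
contact_force: [0.4, -0.8, 0.3]
gripper_width: -0.3
grasp_force: 0.0
```

>>> send_rows(series=[[[0,0,0],[0,0,0],0],[[0,0,0],[0,0,0],0],[[0,0,0],[0,0,0],0],[[0,0,0],[0,0,0],0],[[0,0,0],[0,0,0],0],[[0,0,0],[0,0,0],0],[[0,0,0],[0,0,0],0],[[0,0,0],[0,0,0],0]])

```text
clock: 7.3
position: [589.6, 262.7, 65.0]
ee_rot: [-0.133, 0.991, -0.0, 0.0]
contact_force: [-0.3, -1.0, -0.1]
gripper_width: -0.3
grasp_force: 0.0
```

>>> send_rows(series=[[[0,0,-10],[0,0,0],0],[[0,0,-20],[0,0,0],0],[[0,0,-30],[0,0,0],0],[[0,0,-30],[0,0,0],0],[[0,0,-30],[0,0,0],0],[[0,0,-30],[0,0,0],0],[[0,0,-25],[0,0,0],0],[[0,0,-10],[0,0,0],0]])

```text
clock: 8.1
position: [590.6, 263.2, 254.3]
ee_rot: [-0.133, 0.991, 0.001, 0.003]
contact_force: [0.6, -0.4, 0.2]
gripper_width: 0.3
grasp_force: 0.0
```

>>> send_rows(series=[[[20,-7,0],[0,0,0],0],[[34,-12,0],[0,0,0],0],[[34,-12,0],[0,0,0],0],[[34,-12,0],[0,0,0],0],[[34,-12,0],[0,0,0],0],[[16,-10,0],[0,0,0],0],[[10,-36,0],[0,0,0],0],[[10,-36,0],[0,0,0],0]])

```text
clock: 8.9
position: [439.5, 79.2, 249.9]
ee_rot: [-0.134, 0.991, 0.0, -0.0]
contact_force: [0.9, -0.9, 0.3]
gripper_width: 0.2
grasp_force: 0.0
```

>>> send_rows(series=[[[10,-36,0],[0,0,0],0],[[10,-36,0],[0,0,0],0],[[10,-36,0],[0,0,0],0],[[10,-36,0],[0,0,0],0],[[10,-36,0],[0,0,0],0],[[10,-36,0],[0,0,0],0],[[10,-36,0],[0,0,0],0],[[0,0,0],[0,0,0],0]])

```text
clock: 9.7
position: [438.7, -184.5, 249.3]
ee_rot: [-0.13, 0.991, 0.0, -0.001]
contact_force: [-0.1, 1.3, -0.6]
gripper_width: 0.1
grasp_force: 0.0
```

>>> send_rows(series=[[[-0.6,-30,0],[0,0,0],0],[[-0.6,-30,0],[0,0,0],0],[[-0.5,-20,0],[0,0,0],0],[[0,-8.6,0],[0,0,0],0],[[0,0,0],[0,0,0],0],[[0,0,0],[0,0,0],0],[[0,0,0],[0,0,0],0]])

```text
clock: 10.4
position: [464.2, -265.6, 250.1]
ee_rot: [-0.134, 0.991, 0.0, 0.0]
contact_force: [0.0, 0.1, 0.2]
gripper_width: 0.2
grasp_force: 0.0
```

```bash
python3 - <<'E'
from h import *
from scipy.spatial.transform import Rotation as Ro
P=[];
for i in range(6):
    s=monitor.read_state();P.append(s["position"]);get_image("top")
p=np.mean(P,0);R=Ro.from_quat(s["ee_rot"]).as_matrix()
print(p,R.T@(np.array([463.7,-269.6,53])-p))
E
```

```text
[ 464.3265327  -265.83282231  250.24814329] [  1.66499021  -3.44312085 197.24803403]
```

>>> send_rows(series=[[[1.6,-3.5,15],[0,0,0],0],[[0,0,30],[0,0,0],0],[[0,0,30],[0,0,0],0],[[0,0,30],[0,0,0],0],[[0,0,30],[0,0,0],0],[[0,0,25],[0,0,0],0],[[0,0,20],[0,0,0],0],[[0,0,10],[0,0,0],0]])

```text
clock: 11.5
position: [462.9, -270.0, 58.2]
ee_rot: [-0.133, 0.991, 0.001, -0.001]
contact_force: [0.1, 0.4, -0.3]
gripper_width: 0.2
grasp_force: 0.0
```

>>> send_rows(series=[[[0,0,6],[0,0,0],0],[[0,0,0],[0,0,0],0],[[0,0,0],[0,0,0],0],[[0,0,0],[0,0,0],0]])

```text
clock: 11.9
position: [464.5, -270.6, 55.1]
ee_rot: [-0.133, 0.991, -0.0, 0.001]
contact_force: [-0.2, -0.4, -1.0]
gripper_width: 0.1
grasp_force: 0.0
```

```bash
python3 - <<'E'
from h import *
p=monitor.read_state()["position"];print(p)
t=[]
for n in("top","side"):
    im=get_image(n)[:,:,::-1].copy();x,y=proj(n,p-[0,0,19]).astype(int);print(x,y)
    t.append(cv2.resize(im[y-40:y+40,x-40:x+40],(400,400)))
cv2.imwrite("pics/c3.png",np.hstack(t))
E
```

```text
[ 464.48929072 -270.55966472   55.05645961]
377 258
174 307
```

View pics/c3.png

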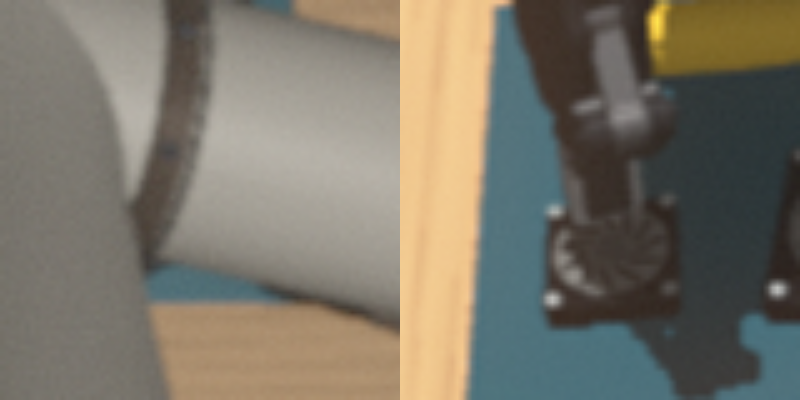

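The side crop shows the fingertips above the small spare and centred over it, with the screwdriver clear. I'll hold for 2.4 s, then hand the job in.

>>> send_rows(series=[[[0,0,0],[0,0,0],0],[[0,0,0],[0,0,0],0],[[0,0,0],[0,0,0],0],[[0,0,0],[0,0,0],0],[[0,0,0],[0,0,0],0],[[0,0,0],[0,0,0],0],[[0,0,0],[0,0,0],0],[[0,0,0],[0,0,0],0]])

```text
clock: 12.8
position: [463.8, -270.4, 54.0]
ee_rot: [-0.133, 0.991, -0.0, -0.0]
contact_force: [0.8, -0.7, 0.6]
gripper_width: -0.3
grasp_force: 0.0
```

>>> send_rows(series=[[[0,0,0],[0,0,0],0],[[0,0,0],[0,0,0],0],[[0,0,0],[0,0,0],0],[[0,0,0],[0,0,0],0],[[0,0,0],[0,0,0],0],[[0,0,0],[0,0,0],0],[[0,0,0],[0,0,0],0],[[0,0,0],[0,0,0],0]])

```text
clock: 13.6
position: [463.8, -270.4, 54.1]
ee_rot: [-0.133, 0.991, -0.0, 0.0]
contact_force: [0.2, -0.2, 0.6]
gripper_width: -0.1
grasp_force: 0.0
```

>>> send_rows(series=[[[0,0,0],[0,0,0],0],[[0,0,0],[0,0,0],0],[[0,0,0],[0,0,0],0],[[0,0,0],[0,0,0],0],[[0,0,0],[0,0,0],0],[[0,0,0],[0,0,0],0],[[0,0,0],[0,0,0],0],[[0,0,0],[0,0,0],0]])

```text
clock: 14.4
position: [463.8, -270.4, 54.0]
ee_rot: [-0.133, 0.991, 0.0, -0.0]
contact_force: [-0.0, 0.1, -0.6]
gripper_width: 0.0
grasp_force: 0.0
```

```bash
python3 -c "
from bench import *
print(job_done())"
```

```text
the job is handed in; nothing more can be done
None
```

I pointed at the laptop's small fan and then at the matching small spare, about 2 cm above each for over two seconds, crossed with the fingertips about 23 cm above the bench, felt no contact, and handed the job in at about 14.4 s, still over the spare; no verdict was returned.

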